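Bar down, lock pin out: ready the tube shaker

TASK

Get the tube shaker ready to run: set the loose hold-down bar gently (no dropping) across the two forked posts on its platform, handle up and centred, so that it lies level in the bottom of both forks, and let go of it. Only then, since the platform must stay locked until the bar is in, take the knob of the sprung lock plunger beside the platform and pull it straight up as far as it goes, so that the pin is clear of the platform's hole. Finish while still holding the plunger fully up, for a colleague to start the drive, with everything else on the bench left where it was.

Things in the scene. Friction and masses are not known exactly. Their poses are not given: they have to be found in the camera images.
- bar_grip (a point): loose hold-down bar: flat aluminium, 240 mm long, 28 wide, 10 thick, about 0.2 kg, with a black handle block on top at mid-length: 50 mm long (along the bar), 14 wide, 26 high. The point is the handle block's centre, 23 mm above the bar's underside; x along the bar, y across, z out of its top. Starts flat on the bench, handle up; either way round is right
- bar: the same hold-down bar; its origin is the centre of its underside, axes as for bar_grip
- bar_seat (a point): on the platform, midway between the two forked posts at the height of the fork floors, 138 mm above the bench: the centre of the bar's underside belongs here. y runs from post to post (+y to the plunger; the bar lies along it), x across, z up. Microtube caps between the posts end 2 mm lower. The platform slides 15 mm along x either way once unlocked
- fork_a (a point): centre of the fork floor of the steel post near the plunger, 98 mm from bar_seat along its y. Fork: open at the top, 12 mm thick along y, slot 33 mm wide along x, straight for 14 mm above its floor, then flared to about 50 mm wide at 26 mm. Axes as bar_seat
- fork_b (a point): the same for the post at the other end, 98 mm from bar_seat along its -y
- shaker: white shaker housing, 220 x 400 mm (its x, y), 72 mm high, controls on its -x side, fixed to the bench; place and yaw vary. Origin at the centre of its underside, axes as bar_seat, which stands 138 mm above it. The platform on it is an aluminium plate 150 x 240 mm, top 96 mm above the bench
- plunger_knob (a point): centre of the lock plunger's black mushroom knob: upright round head 30 mm across, 22 high, on a neck 15 mm across; 162 mm above the bench at rest, moves with the plunger, 165 mm from bar_seat along its y; axes parallel to it. Below: sleeve 17 mm across, nut 27 mm across (top 128 mm up) and a bracket on the housing, 44 mm along x, 52 along y, top 122 mm up
- plunger (a joint): travel of the lock plunger in m: 0 = its 10 mm pin is down in the platform's hole, 0.014 = pulled fully up against its stop. The pin leaves the hole at 0.007. The spring returns it at once when let go: it pulls down with about 7 N at 0 and 14 N at 0.014
- marker: white marker pen with a blue cap and clip, 130 mm long, 17 mm thick, lying beside the bar; a bystander; origin at the centre of its underside
- tip_box: clear pipette-tip box with a flat yellow lid, 122 x 84 x 64 mm high, standing on the other side of the bar; a bystander; origin at the centre of its underside
- red_rack: red microtube rack, 66 x 110 mm, 38 mm high with its tubes, on the bench between robot and shaker; a bystander; origin at the centre of its underside
- beaker: empty glass beaker, 72 mm across, 85 mm high, behind the shaker; a bystander; origin at the centre of its underside
- tape_roll: roll of blue tape lying flat, 90 mm across, 24 mm high, behind the shaker; a bystander; origin at the centre of its underside
- reagent: glass bottle with a blue screw cap, 70 mm across, 140 mm high, on the bench beyond the plunger's end of the shaker; a bystander; origin at the centre of its underside
- dish: closed clear Petri dish lying flat, 92 mm across, 17 mm high; a bystander; origin at the centre of its underside
There are look-alikes about, which are no part of the job. There is more than one size of the bar; the job needs the larger.

How it is judged (in metres and radians):
On the way, in this order (a step that is already met when the one before it is completed fails the run):
1. the bar lies level in both forks, roughly centred, let go and at rest (x of bar_grip in the frame of bar_seat between -0.005 and 0.005 m and y of bar_grip in the frame of bar_seat between -0.014 and 0.014 m and z of bar_grip in the frame of bar_seat between 0.019 and 0.0265 m and angle between the x axis of bar_grip and the y axis of bar_seat, either way round below 0.05 rad and angle between bar_grip's own z axis and vertical below 0.05 rad and linear speed of bar below 0.02 m/s and contact force between the fingers and bar below 0.2 N), for 0.3 s.
2. the plunger is pulled fully up by the gripper, the bar still in its forks (x of bar_grip in the frame of bar_seat between -0.005 and 0.005 m and y of bar_grip in the frame of bar_seat between -0.014 and 0.014 m and z of bar_grip in the frame of bar_seat between 0.019 and 0.0265 m and angle between the x axis of bar_grip and the y axis of bar_seat, either way round below 0.05 rad and angle between bar_grip's own z axis and vertical below 0.05 rad and value of joint plunger above 0.0115 m and contact force between the fingers and plunger above 3 N), for 0.5 s.
At the end, for the whole second after the job is handed in: Bar in both forks, let go: middle within 5 mm across and 14 mm lengthwise, height within 4 mm, level and along the posts to 0.05 rad, handle up, at rest. Plunger at 11.5 mm or more of its 14 mm travel, held by the fingers (over 3 N), not propped on the bar (all of step 2 and linear speed of bar below 0.02 m/s and contact force between the fingers and bar below 0.2 N and contact force between plunger and bar below 0.3 N); the arm keeps its last pose, push and grip.
It fails at once if the plunger is lifted more than 4 mm while the bar is not in its forks (value of joint plunger above 0.004 m and not (x of bar_grip in the frame of bar_seat between -0.012 and 0.012 m and y of bar_grip in the frame of bar_seat between -0.025 and 0.025 m and z of bar_grip in the frame of bar_seat between 0.01 and 0.033 m)).
It fails at once if the bar is dropped (falls free of the fingers faster than 0.5 m/s) (linear speed of bar above 0.5 m/s and contact force between the fingers and bar below 0.05 N).
It fails at once if a bystander is shifted by more than 25 mm (distance of any of marker, tip_box, red_rack, beaker, tape_roll, reagent, dish from where it was at the start of the episode above 0.025 m).
It also fails if it takes over 54 s, if anything falls off the work surface, if the arm or the gripper's body presses on something with over 40 N, if the wrist force passes 120 N, or if a joint passes its speed limit or range.

ROBOT

A 6-joint arm with a two-finger parallel gripper is mounted at the origin on the work surface. World frame = base frame: x ahead of the robot, y to its left, z up, the work surface at z = 0. Lengths are in m, angles in degrees, forces in N, time in s.
With the tool pointing down it reaches from about 0.35 to 0.875 m from the base axis. Payload 4.2 kg.
Tool frame: the origin (TCP) lies on the centre line of the jaws, within the pads' length; the fingertips stand 19 mm ahead of it and the grasp point (between the pads) is the TCP; x points along the fingers, y is the direction in which the jaws open and shut, and the axes are right-handed (so a half turn about x gives the same grasp; the last joint's range is limited). The gripper opens to 87 mm and grips with 3 to 60 N. Pads are 19 mm wide; open, the fingers measure 117 mm over their backs; the gripper's body (75 mm by 190 mm) begins 51 mm behind the grasp point.
Start: joints at [-53.079, 22.042, 0.453, 0, -68.411, -14.817], TCP at [0.235, -0.579, 0.214] pointing down, gripper open.
Joint ranges: [-179.83, 179.83], [-69.29, 118.12], [-61.27, 80.66], [-181.25, 117.63], [-171.15, -9.14], [-177.46, 177.46]. Speed limits (degrees/s): [159.86, 159.86, 180, 180, 180, 180].

INTERFACE

Orientations are given as a 3x3 rotation matrix whose columns are the frame's x, y, z axes.
In Python, from station import r, viewer, job, spotter gives the robot as it stands.
- The arm moves only by the tool play_rows, never from a script. Its argument "commands" is a list of rows, each an object of numbers: "fingers": the gripper command: -1 is fully open, 1 is shut, values between are in proportion; "tx", "ty", "tz": the shift along the tool's x, y, z normalised to -1 to 1, where 1 is 750 mm; "ax", "ay", "az": the turn, a rotation vector about the tool's x, y, z normalised to -1 to 1, where 1 is pi rad. In form: [{"fingers": .., "tx": .., "ty": .., "tz": .., "ax": .., "ay": .., "az": ..}, ...]. A call has 1 to 5 rows; each row is the pose to reach, as a shift and turn from the pose commanded when the call began, along the tool's axes at that moment, turning the shorter way round; what a row does not reach only later rows make up. A row lasts 1/12 s, in which the tool goes at most 41.7 mm and 7.16 degrees, less where a joint would pass 70% of its speed; a pose out of reach is approached as far as the arm can. A call with a number of a shift or a turn outside -1 to 1 is refused whole. A call with a gripper value outside its range is refused whole. The fingers move at their own pace and stop on an object; the grip force is fixed at half the most. Time passes only in rows, so rows that repeat a pose let the fingers close. It gives the time, the measured TCP pose, the force and the opening at its end, in the units of the state.
- r.sense(): the state, without advancing time (a new reading comes with each control period).
- viewer.capture(name): name is "scene" or "top" or "wrist"; returns a dict with "image" (420x560x3 uint8, red, green, blue), "fx", "fy", "cx", "cy" (pixels), "dist" ([k1, k2, p1, p2, k3] as OpenCV has them; the pictures are not rectified), "R" (3x3) and "t" (3): a world point X has camera coordinates R X + t; the wrist camera has in their place "mount" (4x4, takes a point from camera to tool coordinates, whose origin is the TCP and whose axes are the tool frame's). Camera axes: x right, y down, z forward; pixel columns grow to the right and rows downward; lengths in m; the calibration is good to about 2 mm. A picture is of the moment at which its call begins: read the wrist's pose just before it. There is no depth.
- job.finish_job(): hands the job in, once; it reports no verdict.
Trained networks look in a picture, given as the dict that the camera call returned (one of the last four; its "shot" number tells which), for a name from the list of things; names that differ only in an ending like _2 or _b are one class to them, and where a whole thing is asked for, a point or a joint stands for the part that bears it (a point fixed in the world has none). Each returns a list of dicts, best first, with "score" (0 to 1); they miss things now and then, are a little off and sometimes report something else, mostly with a low value. They report only what shows in the picture. A call takes as long as a camera call. They do not tell look-alikes from the thing itself.
- spotter.find_in(name, picture): "uv" ([column, row] in pixels, amid what is visible of it).
- spotter.silhouettes(name, picture): "region" (420x560 bool, what is visible of it) and "uv" ([column, row] in pixels, amid what is visible of it).
The state is a dict: "time_s": time; "joints": joint angles; "joint_velocities": joint speeds; "effort": joint torques, N m; "tcp_pos": TCP position; "ee_rot": TCP orientation; "wrist_force": force on the tool from outside, world axes, zero at the start; "moment": the same for the moment, N m; "gripper_width": opening from 0.0 (shut) to 1.0 (fully open).
Only numpy, scipy, OpenCV 4.12 (cv2) and the standard library are available. Lean on these libraries where they do the work, as an engineer would, in place of code of your own. Each camera call takes 0.05 s, during which the arm holds its last target. There are 200 camera calls.

## Working session

There is one attempt and no reset: what is moved stays moved. The work goes in short steps, Python scripts to look and compute and a tool call to move; the robot and the scene stay as the last step left them, time stands still between calls to the robot, and variables do not carry over. Pictures are saved under pics/ and viewed, about 8 in all and at most 12, crops included, and the job is handed in when it is done.

Besides the shell and the picture viewer there is one more tool, called after "Call:" as name(argument=value, ...), one argument or row to a line, values as JSON. play_rows: Moves the arm, as the interface text tells. Its arguments: {"type":"object","properties":{"commands":{"type":"array"}},"required":["commands"]}

```bash
ls; mkdir -p pics
cat > h.py <<'E'
import numpy as np, cv2
from station import r, viewer, job, spotter
def K(p): return np.array([[p['fx'],0,p['cx']],[0,p['fy'],p['cy']],[0,0,1.]])
def ext(p,s=None):
    if 'R' in p: return np.array(p['R']),np.array(p['t'])
    M=np.array(p['mount']); Rt=np.array(s['ee_rot']); R=Rt@M[:3,:3]; o=Rt@M[:3,3]+np.array(s['tcp_pos'])
    return R.T,-R.T@o
def w(p,uv,z,s=None):
    "pixels -> world points on plane z"
    R,t=ext(p,s); q=cv2.undistortPoints(np.array(uv,float).reshape(-1,1,2),K(p),np.array(p['dist'],float)).reshape(-1,2)
    d=np.c_[q,np.ones(len(q))]@R; o=-R.T@t
    return o+d*((z-o[2])/d[:,2])[:,None]
def px(p,X,s=None):
    R,t=ext(p,s); return cv2.projectPoints(np.array(X,float).reshape(-1,1,3),cv2.Rodrigues(R)[0],t,K(p),np.array(p['dist'],float))[0].reshape(-1,2)
def save(n,im): cv2.imwrite('pics/'+n+'.png',cv2.cvtColor(np.ascontiguousarray(im),cv2.COLOR_RGB2BGR))
E
python3 - <<'E'
from h import *
np.set_printoptions(precision=3,suppress=True)
print(r.sense())
for c in ('top','scene'):
    p=viewer.capture(c); save(c,p['image'])
    R,t=ext(p); print(c,-R.T@t)
    for n in ('bar','shaker','plunger_knob','marker','tip_box','red_rack','reagent','dish'):
        print(n,[(np.round(d['uv']),round(d['score'],2),w(p,[d['uv']],{'bar':.01,'plunger_knob':.162}.get(n,0.03))[0][:2]) for d in spotter.find_in(n,p)][:4])
E
```

```text
pics
{'time_s': 0.0, 'joints': array([-53.079,  22.091,   0.379,  -0.031, -68.411, -14.817]), 'joint_velocities': array([ 0.003,  0.01 , -0.018, -0.021,  0.034,  0.044]), 'effort': array([  0.   , -39.067,  18.741,   4.22 ,   0.011,  -0.   ]), 'tcp_pos': array([ 0.235, -0.578,  0.213]), 'ee_rot': array([[-0.001, -0.376,  0.927],
       [ 0.002,  0.927,  0.376],
       [-1.   ,  0.002, -0.   ]]), 'wrist_force': array([-0.008,  0.052,  0.097]), 'moment': array([-0.08 ,  0.039,  0.035]), 'gripper_width': 1.0000260735233657}
top [ 0.326 -0.037  1.654]
bar [(array([373., 218.]), 0.62, array([ 0.519, -0.317])), (array([366., 303.]), 0.59, array([ 0.261, -0.296]))]
shaker [(array([222., 196.]), 0.71, array([0.571, 0.144]))]
plunger_knob [(array([334., 153.]), 0.55, array([ 0.683, -0.181]))]
marker [(array([351., 222.]), 0.82, array([ 0.504, -0.248]))]
tip_box [(array([409., 215.]), 0.58, array([ 0.528, -0.423]))]
red_rack [(array([248., 248.]), 0.77, array([0.416, 0.061]))]
reagent [(array([334., 152.]), 0.64, array([ 0.716, -0.193])), (array([134., 194.]), 0.58, array([0.571, 0.413]))]
dish [(array([331., 150.]), 0.96, array([ 0.724, -0.184]))]
scene [ 1.283 -0.375  1.304]
bar [(array([162., 210.]), 0.68, array([ 0.274, -0.304])), (array([335., 274.]), 0.65, array([0.725, 0.099])), (array([184., 269.]), 0.56, array([ 0.519, -0.31 ]))]
shaker [(array([318., 225.]), 0.97, array([0.558, 0.129]))]
plunger_knob []
marker [(array([204., 256.]), 0.71, array([ 0.512, -0.242])), (array([395., 195.]), 0.68, array([0.557, 0.419]))]
tip_box [(array([146., 285.]), 0.78, array([ 0.536, -0.428])), (array([201., 260.]), 0.58, array([ 0.522, -0.253]))]
red_rack [(array([276., 203.]), 0.93, array([0.421, 0.045]))]
reagent []
dish [(array([244., 310.]), 0.93, array([ 0.728, -0.201]))]
```

```bash
python3 -c "
import cv2
a=cv2.imread('pics/top.png')[110:330,110:450]; cv2.imwrite('pics/top2.png',cv2.resize(a,None,fx=2.35,fy=2.35,interpolation=3))
a=cv2.imread('pics/scene.png')[130:350,110:430]; cv2.imwrite('pics/scene2.png',cv2.resize(a,None,fx=2.5,fy=2.5,interpolation=3))"
```

```text
(no output)
```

View pics/top2.png

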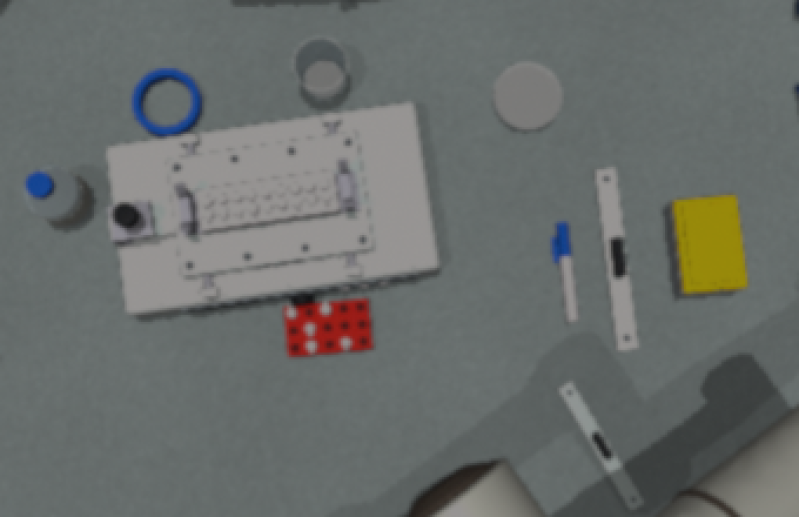

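View pics/scene2.png

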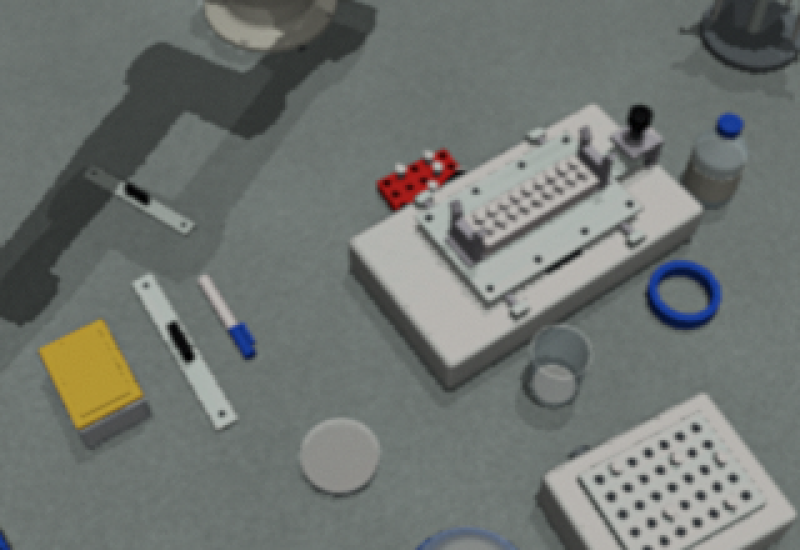

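The large bar is at top-image pixel (372,220), between the pen and the yellow box. The look-alike is the short bar at (366,299). A second device without forks shows in the scene view. The plunger knob is at top pixel (164,201), and the forks at (189,199) and (257,190).

```bash
cat > m.py <<'E'
from h import *
np.set_printoptions(precision=4,suppress=True)
p=viewer.capture('top')
c=lambda L:np.array(L)/2.35+110-.3
big=w(p,c([[606,168],[627,349]]),.01); sm=w(p,c([[568,384],[634,507]]),.01)
print('big',big,np.linalg.norm(big[0]-big[1]),'small',np.linalg.norm(sm[0]-sm[1]))
d=big[0]-big[1]; print('bar ang',np.degrees(np.arctan2(d[1],d[0])),'handle',w(p,c([[618,257]]),.03))
f=w(p,c([[187,210],[345,187]]),.155); d=f[0]-f[1]
print('forks',f,np.linalg.norm(d),np.degrees(np.arctan2(d[1],d[0])),f.mean(0),'pred knob',f.mean(0)[:2]+d[:2]/np.linalg.norm(d[:2])*.165)
print('knob',w(p,c([[126,215]]),.17))
h=w(p,c([[107,146],[416,102],[440,268],[130,314]]),.072); print('housing',h,h.mean(0)); 
for a,b in ((0,1),(3,2),(0,3),(1,2)):
    e=h[a]-h[b]; print(np.linalg.norm(e),np.degrees(np.arctan2(e[1],e[0])))
for n in ('bar','plunger_knob','shaker'):
    for q in spotter.silhouettes(n,p):
        m=q['region']; ys,xs=np.nonzero(m); (cx,cy),wh,_=cv2.minAreaRect(np.c_[xs,ys].astype(np.float32)); print(n,q['score'],q['uv'],(cx,cy),wh,w(p,[[cx,cy]],.01))
E
python3 m.py
```

```text
big [[ 0.6328 -0.3005  0.01  ]
 [ 0.3964 -0.3282  0.01  ]] 0.2380792687886691 small 0.17406071052344005
bar ang 6.6844583403512985 handle [[ 0.5132 -0.3131  0.03  ]]
forks [[0.5426 0.2226 0.155 ]
 [0.575  0.0349 0.155 ]] 0.19043796652033987 99.82369141841235 [0.5588 0.1288 0.155 ] pred knob [0.5306 0.2913]
knob [[0.5326 0.2915 0.17  ]]
housing [[ 0.6339  0.3418  0.072 ]
 [ 0.7008 -0.0483  0.072 ]
 [ 0.4889 -0.0832  0.072 ]
 [ 0.422   0.3016  0.072 ]] [0.5614 0.128  0.072 ]
0.3957539288392742 99.73299172142264
0.39059990753123425 99.86598710589703
0.21572122931038912 10.73806246343685
0.21478575381711482 9.367229490921888
bar 0.78 [371.3, 219.0] (371.9000244140625, 219.70001220703125) (78.0178451538086, 10.791020393371582) [[ 0.5134 -0.3141  0.01  ]]
bar 0.78 [366.2, 302.7] (365.5614318847656, 299.2598876953125) (60.029232025146484, 6.6274309158325195) [[ 0.2729 -0.2953  0.01  ]]
bar 0.68 [245.5, 139.5] (245.5, 139.0) (26.0, 23.0) [[0.7574 0.0811 0.01  ]]
shaker 0.73 [224.8, 199.0] (224.2000274658203, 200.39999389648438) (78.9131088256836, 137.17869567871094) [[0.562  0.1403 0.01  ]]
shaker 0.38 [250.1, 250.1] (249.1097869873047, 248.98780822753906) (23.853212356567383, 37.32585906982422) [[0.4146 0.0589 0.01  ]]
```

```bash
python3 -c "
import cv2
a=cv2.imread('pics/top.png')[170:270,330:440]; cv2.imwrite('pics/barcrop.png',cv2.resize(a,None,fx=6,fy=6,interpolation=2))"
```

```text
(no output)
```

View pics/barcrop.png

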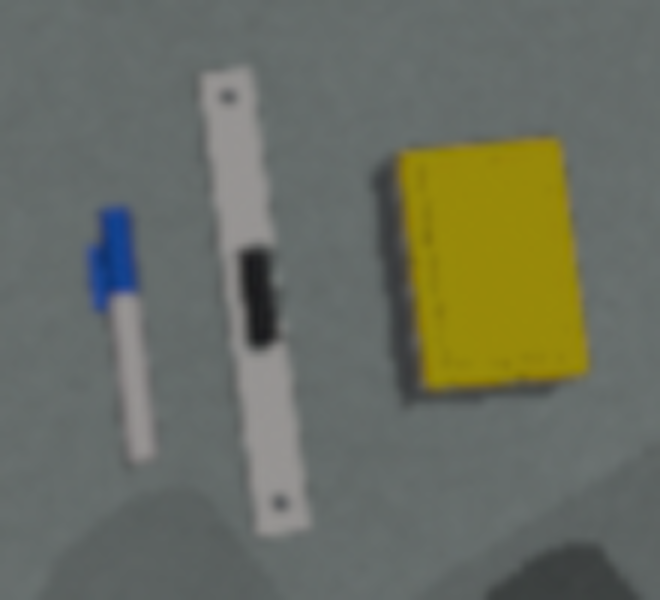

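Crop: large bar confirmed (240 mm measured, small one 174 mm), black handle at crop (258,297); the pen is about 56 mm from it on one side, so I go in with part-open fingers.

Call:
play_rows(
  commands=[
    {"fingers":-0.15,"tx":0,"ty":0.094,"tz":0.239,"ax":0.043,"ay":0,"az":0},
    {"fingers":-0.15,"tx":0,"ty":0.094,"tz":0.239,"ax":0.043,"ay":0,"az":0},
    {"fingers":-0.15,"tx":0,"ty":0.094,"tz":0.239,"ax":0.043,"ay":0,"az":0},
    {"fingers":-0.15,"tx":0,"ty":0.094,"tz":0.239,"ax":0.043,"ay":0,"az":0},
    {"fingers":-0.15,"tx":0,"ty":0.094,"tz":0.239,"ax":0.043,"ay":0,"az":0},
  ],
)

```text
time_s: 1.52
tcp_pos: [0.3767, -0.4441, 0.2141]
ee_rot: [[0.001, -0.25, 0.968], [-0.0, 0.968, 0.25], [-1.0, -0.0, 0.001]]
wrist_force: [-0.5, -0.0, 1.0]
gripper_width: 0.703
```

Call:
play_rows(
  commands=[
    {"fingers":-0.15,"tx":0.08,"ty":0.125,"tz":0.224,"ax":0.043,"ay":0,"az":0},
    {"fingers":-0.15,"tx":0.08,"ty":0.125,"tz":0.224,"ax":0.043,"ay":0,"az":0},
    {"fingers":-0.15,"tx":0.08,"ty":0.125,"tz":0.224,"ax":0.043,"ay":0,"az":0},
    {"fingers":-0.15,"tx":0.08,"ty":0.125,"tz":0.224,"ax":0.043,"ay":0,"az":0},
    {"fingers":-0.15,"tx":0.08,"ty":0.125,"tz":0.224,"ax":0.043,"ay":0,"az":0},
  ],
)

```text
time_s: 1.93
tcp_pos: [0.5156, -0.3119, 0.1534]
ee_rot: [[0.0, -0.116, 0.993], [-0.0, 0.993, 0.116], [-1.0, -0.0, 0.0]]
wrist_force: [0.6, 0.2, -0.2]
gripper_width: 0.579
```

Call:
play_rows(
  commands=[
    {"fingers":-0.15,"tx":0,"ty":0,"tz":0,"ax":0,"ay":0,"az":0},
    {"fingers":-0.15,"tx":0,"ty":0,"tz":0,"ax":0,"ay":0,"az":0},
    {"fingers":-0.15,"tx":0,"ty":0,"tz":0,"ax":0,"ay":0,"az":0},
  ],
)

```text
time_s: 2.18
tcp_pos: [0.5143, -0.3137, 0.1539]
ee_rot: [[-0.0, -0.116, 0.993], [-0.0, 0.993, 0.116], [-1.0, -0.0, -0.0]]
wrist_force: [-0.7, 0.3, 0.2]
gripper_width: 0.572
```

Run:
```python
from h import *
np.set_printoptions(precision=4,suppress=True)
s=r.sense(); p=viewer.capture('wrist'); print(s['tcp_pos'],s['ee_rot'],s['gripper_width'],s['time_s'])
print(np.array(p['mount']))
save('w1',p['image'])
for q in spotter.silhouettes('bar',p):
    ys,xs=np.nonzero(q['region']); print(q['score'],q['uv'],cv2.minAreaRect(np.c_[xs,ys].astype(np.float32)))
print(px(p,[[.514,-.313,.036]],s))
```

```text
[ 0.5143 -0.3137  0.1539] [[-0.0003 -0.116   0.9932]
 [-0.0002  0.9932  0.116 ]
 [-1.     -0.0001 -0.0003]] 0.5724513486231458 2.1833
[[-0.0013 -0.2808  0.9598 -0.1704]
 [ 1.      0.0005  0.0015 -0.0002]
 [-0.0009  0.9598  0.2808 -0.0778]
 [ 0.      0.      0.      1.    ]]
0.63 [280.3, 166.5] ((278.5, 171.5), (239.0, 35.0), 90.0)
[[280.1878 203.4399]]
```

View pics/w1.png

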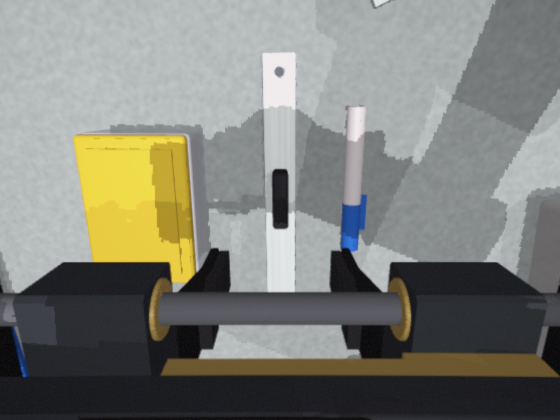

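Wrist view: handle at (280,198), bar column 265–297, straight up the image; the pen (350,180) and box are clear of the fingers. I'll refine the handle's position along the bar.

Run:
```python
from h import *
np.set_printoptions(precision=4,suppress=True)
s=r.sense(); p=viewer.capture('wrist'); im=p['image'][160:240,250:312]
m=(im.max(2)<60); n,l,st,c=cv2.connectedComponentsWithStats(m.astype(np.uint8)); i=1+st[1:,4].argmax(); x,y,ww,hh,_=st[i]; print(x+250,y+160,ww,hh)
for a in (-25,25):
  for z in (.01,.036): print(a,z,px(p,[np.array([.514,-.3137,z])+np.array(s['ee_rot'])[:,2]*a*.001],s))
g=p['image'][:,:,:].min(2)
for v in (70,110,150,250): 
  xs=np.nonzero(g[v,230:330]>150)[0]+230; print(v,xs.min(),xs.max(),w(p,[[(xs.min()+xs.max())/2+0,v]],.01,s))
ys=np.nonzero(g[20:200,288]>150)[0]+20; print(ys.min(), w(p,[[279,ys.min()]],.01,s))
```

```text
274 170 15 58
-25 0.01 [[280.3715 169.1219]]
-25 0.036 [[280.4609 174.42  ]]
25 0.01 [[280.2926 222.258 ]]
25 0.036 [[280.3715 231.6391]]
70 230 329 [[ 0.4074 -0.3268  0.01  ]]
110 230 329 [[ 0.4388 -0.3232  0.01  ]]
150 265 296 [[ 0.4723 -0.3184  0.01  ]]
250 230 329 [[ 0.5667 -0.3084  0.01  ]]
20 [[ 0.3708 -0.3314  0.01  ]]
```

Call:
play_rows(
  commands=[
    {"fingers":-0.15,"tx":0.05,"ty":0,"tz":-0.001,"ax":0,"ay":0,"az":0},
    {"fingers":-0.15,"tx":0.1,"ty":0,"tz":-0.001,"ax":0,"ay":0,"az":0},
    {"fingers":-0.15,"tx":0.14,"ty":0,"tz":-0.001,"ax":0,"ay":0,"az":0},
    {"fingers":-0.15,"tx":0.162,"ty":0,"tz":-0.001,"ax":0,"ay":0,"az":0},
    {"fingers":-0.15,"tx":0.162,"ty":0,"tz":-0.001,"ax":0,"ay":0,"az":0},
  ],
)

```text
time_s: 2.75
tcp_pos: [0.5098, -0.3137, 0.0285]
ee_rot: [[-0.008, -0.113, 0.994], [0.003, 0.994, 0.113], [-1.0, 0.004, -0.007]]
wrist_force: [0.3, -0.0, -0.3]
gripper_width: 0.575
```

Call:
play_rows(
  commands=[
    {"fingers":-0.15,"tx":0,"ty":0,"tz":0,"ax":0,"ay":0,"az":0},
    {"fingers":-0.15,"tx":0,"ty":0,"tz":0,"ax":0,"ay":0,"az":0},
  ],
)

```text
time_s: 2.92
tcp_pos: [0.5145, -0.315, 0.0342]
ee_rot: [[0.003, -0.115, 0.993], [-0.001, 0.993, 0.115], [-1.0, -0.002, 0.003]]
wrist_force: [1.2, -0.7, 0.9]
gripper_width: 0.57
```

Call:
play_rows(
  commands=[
    {"fingers":0.2,"tx":0,"ty":0,"tz":0,"ax":0,"ay":0,"az":0},
    {"fingers":0.5,"tx":0,"ty":0,"tz":0,"ax":0,"ay":0,"az":0},
    {"fingers":1,"tx":0,"ty":0,"tz":0,"ax":0,"ay":0,"az":0},
    {"fingers":1,"tx":0,"ty":0,"tz":0,"ax":0,"ay":0,"az":0},
    {"fingers":1,"tx":0,"ty":0,"tz":0,"ax":0,"ay":0,"az":0},
  ],
)

```text
time_s: 3.33
tcp_pos: [0.5137, -0.3139, 0.0329]
ee_rot: [[0.001, -0.115, 0.993], [-0.0, 0.993, 0.115], [-1.0, -0.0, 0.001]]
wrist_force: [0.4, 0.6, -1.0]
gripper_width: 0.278
```

Call:
play_rows(
  commands=[
    {"fingers":1,"tx":0,"ty":0,"tz":0,"ax":0,"ay":0,"az":0},
    {"fingers":1,"tx":0,"ty":0,"tz":0,"ax":0,"ay":0,"az":0},
    {"fingers":1,"tx":0,"ty":0,"tz":0,"ax":0,"ay":0,"az":0},
  ],
)

```text
time_s: 3.58
tcp_pos: [0.5135, -0.3138, 0.0323]
ee_rot: [[-0.0, -0.115, 0.993], [0.0, 0.993, 0.115], [-1.0, 0.0, -0.0]]
wrist_force: [0.5, -0.0, -0.1]
gripper_width: 0.06
```

Run:
```python
from h import *
s=r.sense(); print(s['gripper_width'],s['tcp_pos'])
p=viewer.capture('wrist'); save('w2',p['image'])
```

```text
0.0597179613004414 [ 0.51348946 -0.31380631  0.03232343]
```

View pics/w2.png

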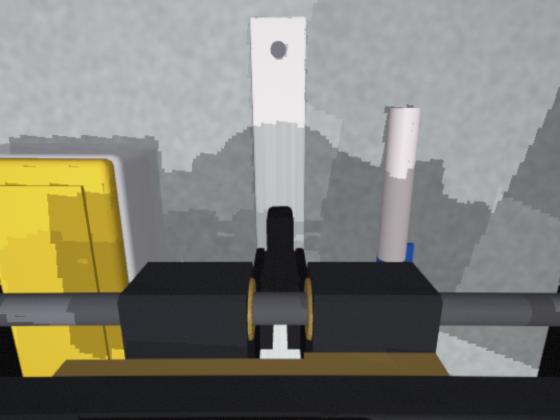

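Handle (280,230) is between the pads. I'll lift a little and check the weight.

Call:
play_rows(
  commands=[
    {"fingers":1,"tx":-0.01,"ty":0,"tz":0,"ax":0,"ay":0,"az":0},
    {"fingers":1,"tx":-0.03,"ty":0,"tz":0,"ax":0,"ay":0,"az":0},
    {"fingers":1,"tx":-0.06,"ty":0,"tz":0,"ax":0,"ay":0,"az":0},
    {"fingers":1,"tx":-0.06,"ty":0,"tz":0,"ax":0,"ay":0,"az":0},
    {"fingers":1,"tx":-0.06,"ty":0,"tz":0,"ax":0,"ay":0,"az":0},
  ],
)

```text
time_s: 4.05
tcp_pos: [0.5146, -0.3142, 0.0793]
ee_rot: [[0.004, -0.115, 0.993], [-0.001, 0.993, 0.115], [-1.0, -0.002, 0.003]]
wrist_force: [-0.2, 0.8, -0.3]
gripper_width: 0.009
```

Run:
```python
from h import *
s=r.sense(); print(s['gripper_width'],s['tcp_pos'],s['wrist_force'],s['moment'])
p=viewer.capture('wrist'); save('w3',p['image'])
```

```text
0.009208225426673348 [ 0.51459667 -0.31418693  0.07926818] [-0.21629759  0.78793498 -0.32727579] [0.0025461  0.04462668 0.00671448]
```

View pics/w3.png

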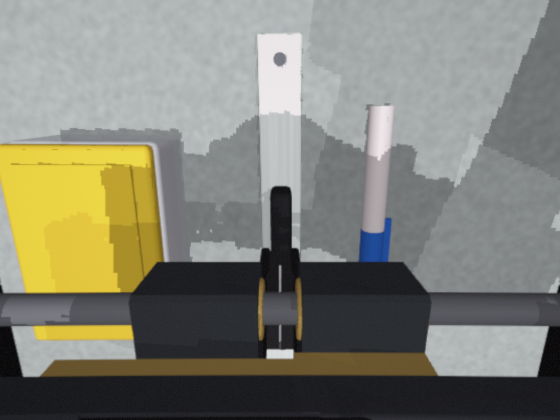

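Width fell to 0.009 and the bar stayed down, so the fingers closed on nothing. I'll check the geometry numerically.

Run:
```python
from h import *
np.set_printoptions(precision=4,suppress=True)
s=r.sense(); p=viewer.capture('wrist'); print(p['fx'],p['cy'],p['dist'],s['tcp_pos'])
print('handle edge', w(p,[[281,187]],.036,s), w(p,[[281,187]],.01,s)); print('hole',w(p,[[280,59]],.01,s),'end',w(p,[[280,36]],.01,s))
R=np.array(s['ee_rot']);T=np.array(s['tcp_pos'])
print('tip px',px(p,[T,T+R[:,0]*.019,T+R[:,0]*.019-R[:,2]*.0095,T-R[:,2]*.0095],s))
p=viewer.capture('top'); save('t3',p['image'])
c=viewer.capture('scene'); a=c['image'][190:310,130:270]; save('s3',cv2.resize(a,None,fx=5,fy=5,interpolation=cv2.INTER_CUBIC))
```

```text
354.30181622116066 211.08697876670433 [0.02 0.   0.   0.   0.  ] [ 0.5136 -0.3138  0.078 ]
handle edge [[ 0.4827 -0.3164  0.036 ]] [[ 0.4884 -0.3156  0.01  ]]
hole [[ 0.408  -0.3257  0.01  ]] end [[ 0.3952 -0.3272  0.01  ]]
tip px [[279.3589 262.3384]
 [279.3381 248.454 ]
 [279.3491 232.8689]
 [279.3712 245.3929]]
```

View pics/s3.png

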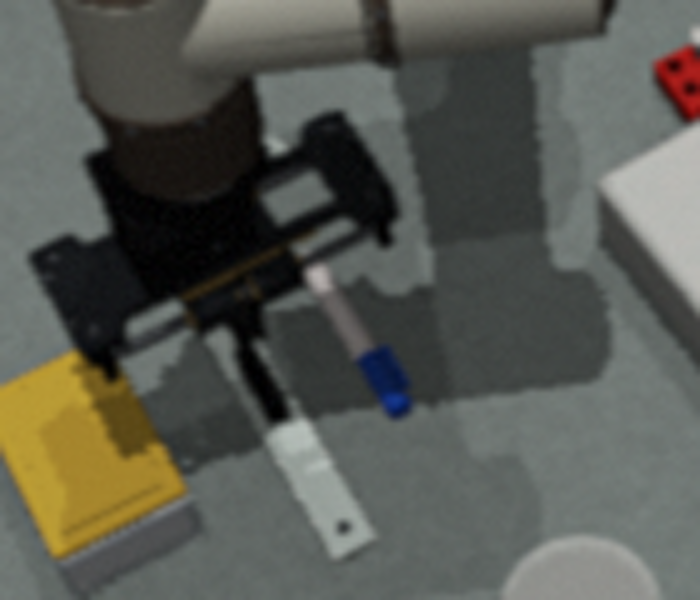

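Run:
```python
from h import *
np.set_printoptions(precision=1,suppress=True)
c=viewer.capture('scene')
f=lambda X:(px(c,X)-[130,190])*5+2
print('tcp,tip,handle top ends, base ends, bar ends',f([[.5136,-.3138,.078],[.5136,-.3138,.059],[.488,-.316,.036],[.538,-.310,.036],[.488,-.316,.01],[.538,-.310,.01],[.395,-.327,.01],[.633,-.30,.01]]))
im=c['image'][225:280,165:200]; save('s4',cv2.resize(im,None,fx=14,fy=10,interpolation=cv2.INTER_CUBIC)); 
w1=cv2.imread('pics/scene.png')[215:300,160:215]
a=cv2.resize(w1,None,fx=7,fy=7,interpolation=2); b=cv2.resize(cv2.cvtColor(c['image'][215:300,160:215],4),None,fx=7,fy=7,interpolation=2)
cv2.imwrite('pics/cmp.png',np.hstack([a,b]))
print((px(c,[[.5136,-.3138,.059],[.488,-.316,.036],[.538,-.310,.036]])-[160,215])*7+3)
```

```text
tcp,tip,handle top ends, base ends, bar ends [[246.3 336. ]
 [251.2 352.3]
 [240.  339.5]
 [276.3 401.8]
 [246.5 361.1]
 [282.5 422.8]
 [183.  251.6]
 [351.9 547. ]]
[[141.9 318.5]
 [126.1 300.6]
 [177.  387.7]]
```

View pics/cmp.png

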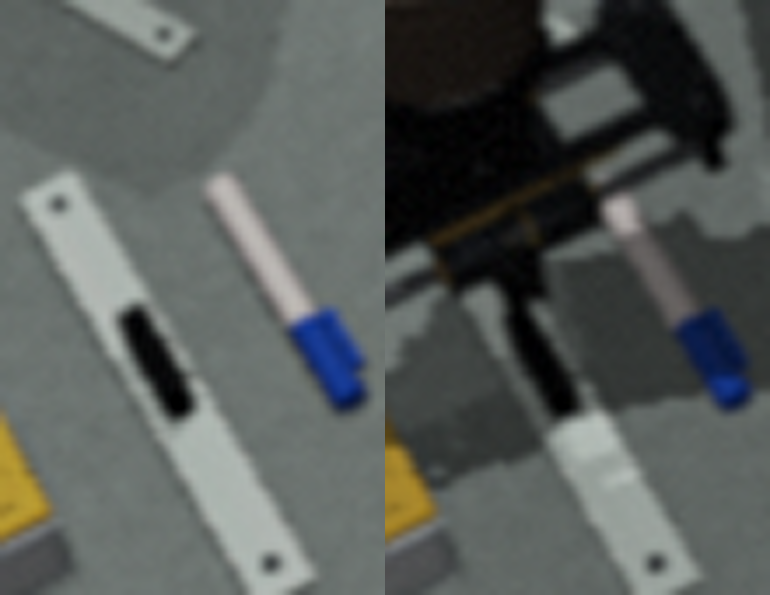

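The finger ends look about 24 mm short of where the text puts them, both in the scene view (140,290 of the crop, expected 142,318) and in the wrist view (row 250, expected 233). I'll reopen and come down further in guarded steps.

Call:
play_rows(
  commands=[
    {"fingers":-0.15,"tx":0,"ty":0,"tz":0,"ax":0,"ay":0,"az":0},
    {"fingers":-0.15,"tx":0,"ty":0,"tz":0,"ax":0,"ay":0,"az":0},
    {"fingers":-0.15,"tx":0,"ty":0,"tz":0,"ax":0,"ay":0,"az":0},
    {"fingers":-0.15,"tx":0,"ty":0,"tz":0,"ax":0,"ay":0,"az":0},
    {"fingers":-0.15,"tx":0,"ty":0,"tz":0,"ax":0,"ay":0,"az":0},
  ],
)

```text
time_s: 4.72
tcp_pos: [0.5135, -0.3138, 0.0772]
ee_rot: [[-0.0, -0.115, 0.993], [0.0, 0.993, 0.115], [-1.0, 0.0, -0.0]]
wrist_force: [0.3, 0.1, -0.6]
gripper_width: 0.302
```

Call:
play_rows(
  commands=[
    {"fingers":-0.15,"tx":0.02,"ty":0,"tz":0,"ax":0,"ay":0,"az":0},
    {"fingers":-0.15,"tx":0.04,"ty":0,"tz":0,"ax":0,"ay":0,"az":0},
    {"fingers":-0.15,"tx":0.06,"ty":0,"tz":0,"ax":0,"ay":0,"az":0},
    {"fingers":-0.15,"tx":0.06,"ty":0,"tz":0,"ax":0,"ay":0,"az":0},
    {"fingers":-0.15,"tx":0.06,"ty":0,"tz":0,"ax":0,"ay":0,"az":0},
  ],
)

```text
time_s: 5.13
tcp_pos: [0.513, -0.3138, 0.0318]
ee_rot: [[-0.002, -0.116, 0.993], [0.0, 0.993, 0.116], [-1.0, 0.001, -0.002]]
wrist_force: [-0.0, -0.8, 0.5]
gripper_width: 0.56
```

Run:
```python
from h import *
np.set_printoptions(precision=4,suppress=True)
s=r.sense(); print(s['gripper_width'],s['tcp_pos'],s['wrist_force'])
p=viewer.capture('wrist'); c=viewer.capture('scene')
R=np.array(s['ee_rot']);T=np.array(s['tcp_pos'])
print(px(p,[T+R[:,0]*a-R[:,2]*.0095+R[:,1]*b for b in (-.025,.025) for a in (-.02,0,.019)],s))
a=cv2.resize(p['image'][180:300,190:370],None,fx=4,fy=4,interpolation=2)
print((px(c,[T+R[:,0]*a+R[:,1]*b for b in (-.025,.025) for a in (0,.019)])-[150,200])*6+3)
b=cv2.resize(c['image'][200:280,150:220],None,fx=6,fy=6,interpolation=2)
save('a1',a); save('b1',b)
o=np.zeros((480,1140,3),np.uint8); o[:,:720]=a; o[:,720:]=b; save('ab1',cv2.resize(o,(800,337)))
```

```text
0.5600038189122087 [ 0.513  -0.3138  0.0318] [-0.0209 -0.7522  0.4881]
[[225.1775 261.6097]
 [230.8611 245.3887]
 [235.2494 232.8577]
 [333.5986 261.6376]
 [327.8626 245.4202]
 [323.4335 232.891 ]]
[[144.3768 412.7121]
 [150.4632 431.1426]
 [234.9782 367.1731]
 [240.0563 385.885 ]]
```

View pics/ab1.png

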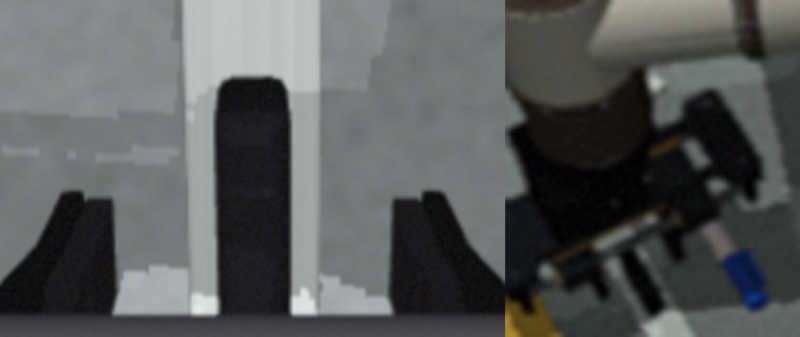

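Left view: finger ends at wrist row 250, which puts them about level with the reported TCP rather than 19 mm ahead, so they closed above the handle. I'll lower 17 mm and close.

Call:
play_rows(
  commands=[
    {"fingers":-0.15,"tx":0.008,"ty":0,"tz":0,"ax":0,"ay":0,"az":0},
    {"fingers":-0.15,"tx":0.015,"ty":0,"tz":0,"ax":0,"ay":0,"az":0},
    {"fingers":-0.15,"tx":0.022,"ty":0,"tz":0,"ax":0,"ay":0,"az":0},
    {"fingers":-0.15,"tx":0.022,"ty":0,"tz":0,"ax":0,"ay":0,"az":0},
    {"fingers":-0.15,"tx":0.022,"ty":0,"tz":0,"ax":0,"ay":0,"az":0},
  ],
)

```text
time_s: 5.65
tcp_pos: [0.5132, -0.3137, 0.0154]
ee_rot: [[-0.001, -0.115, 0.993], [0.0, 0.993, 0.115], [-1.0, 0.0, -0.001]]
wrist_force: [0.0, 0.8, -0.0]
gripper_width: 0.573
```

Call:
play_rows(
  commands=[
    {"fingers":0.2,"tx":0,"ty":0,"tz":0,"ax":0,"ay":0,"az":0},
    {"fingers":0.5,"tx":0,"ty":0,"tz":0,"ax":0,"ay":0,"az":0},
    {"fingers":1,"tx":0,"ty":0,"tz":0,"ax":0,"ay":0,"az":0},
    {"fingers":1,"tx":0,"ty":0,"tz":0,"ax":0,"ay":0,"az":0},
    {"fingers":1,"tx":0,"ty":0,"tz":0,"ax":0,"ay":0,"az":0},
  ],
)

```text
time_s: 6.07
tcp_pos: [0.5136, -0.3139, 0.016]
ee_rot: [[0.0, -0.115, 0.993], [-0.0, 0.993, 0.115], [-1.0, -0.0, 0.0]]
wrist_force: [-0.7, 0.5, -0.0]
gripper_width: 0.284
```

Call:
play_rows(
  commands=[
    {"fingers":1,"tx":0,"ty":0,"tz":0,"ax":0,"ay":0,"az":0},
    {"fingers":1,"tx":0,"ty":0,"tz":0,"ax":0,"ay":0,"az":0},
    {"fingers":1,"tx":0,"ty":0,"tz":0,"ax":0,"ay":0,"az":0},
    {"fingers":1,"tx":0,"ty":0,"tz":0,"ax":0,"ay":0,"az":0},
  ],
)

```text
time_s: 6.4
tcp_pos: [0.5135, -0.3138, 0.0159]
ee_rot: [[0.0, -0.115, 0.993], [0.0, 0.993, 0.115], [-1.0, 0.0, 0.0]]
wrist_force: [0.2, 0.3, 0.7]
gripper_width: 0.158
```

Width 0.158 is about 13.7 mm, so the handle is held. Next I lift and carry the bar over with the turn.

Call:
play_rows(
  commands=[
    {"fingers":1,"tx":-0.01,"ty":0,"tz":0,"ax":0,"ay":0,"az":0},
    {"fingers":1,"tx":-0.03,"ty":0,"tz":0,"ax":0,"ay":0,"az":0},
    {"fingers":1,"tx":-0.06,"ty":0,"tz":0,"ax":0,"ay":0,"az":0},
    {"fingers":1,"tx":-0.09,"ty":0,"tz":0,"ax":0,"ay":0,"az":0},
    {"fingers":1,"tx":-0.12,"ty":0,"tz":0,"ax":0,"ay":0,"az":0},
  ],
)

```text
time_s: 6.82
tcp_pos: [0.5129, -0.3137, 0.1067]
ee_rot: [[-0.001, -0.115, 0.993], [0.0, 0.993, 0.115], [-1.0, 0.001, -0.001]]
wrist_force: [0.5, -0.2, -1.7]
gripper_width: 0.155
```

Call:
play_rows(
  commands=[
    {"fingers":1,"tx":-0.03,"ty":0,"tz":0,"ax":0,"ay":0,"az":0},
    {"fingers":1,"tx":-0.06,"ty":0,"tz":0,"ax":0,"ay":0,"az":0},
    {"fingers":1,"tx":-0.09,"ty":0,"tz":0,"ax":0,"ay":0,"az":0},
    {"fingers":1,"tx":-0.12,"ty":0,"tz":0,"ax":0,"ay":0,"az":0},
    {"fingers":1,"tx":-0.15,"ty":0,"tz":0,"ax":0,"ay":0,"az":0},
  ],
)

```text
time_s: 7.23
tcp_pos: [0.5128, -0.3135, 0.2195]
ee_rot: [[-0.001, -0.115, 0.993], [0.001, 0.993, 0.115], [-1.0, 0.001, -0.001]]
wrist_force: [0.8, -0.7, -2.0]
gripper_width: 0.158
```

Run:
```python
from h import *
np.set_printoptions(precision=4,suppress=True)
s=r.sense(); print(s['gripper_width'],s['tcp_pos'],s['wrist_force'],s['ee_rot'],s['joints'])
p=viewer.capture('wrist'); save('w5',p['image'])
im=p['image']; g=im.min(2)
for q in spotter.silhouettes('bar',p):
    ys,xs=np.nonzero(q['region']); print(q['score'],q['uv'],ys.min(),ys.max(),xs.min(),xs.max())
```

```text
0.15840797734094686 [ 0.5128 -0.3135  0.2195] [ 0.765  -0.7358 -2.0104] [[-0.0006 -0.1152  0.9933]
 [ 0.0006  0.9933  0.1152]
 [-1.      0.0007 -0.0005]] [-16.0367  19.5236  -2.5161  -0.0265 -68.0023 -67.3365]
0.87 [281.4, 144.7] 7 359 248 309
0.77 [360.5, 10.1] 0 26 346 376
```

Call:
play_rows(
  commands=[
    {"fingers":1,"tx":0,"ty":0.03,"tz":0.007,"ax":-0.028,"ay":0,"az":0},
    {"fingers":1,"tx":0,"ty":0.07,"tz":0.015,"ax":-0.06,"ay":0,"az":0},
    {"fingers":1,"tx":0,"ty":0.11,"tz":0.024,"ax":-0.097,"ay":0,"az":0},
    {"fingers":1,"tx":0,"ty":0.152,"tz":0.034,"ax":-0.135,"ay":0,"az":0},
    {"fingers":1,"tx":0,"ty":0.193,"tz":0.043,"ax":-0.1726,"ay":0,"az":0},
  ],
)

```text
time_s: 7.75
tcp_pos: [0.5278, -0.1648, 0.2171]
ee_rot: [[-0.002, -0.615, 0.788], [0.001, 0.788, 0.615], [-1.0, 0.002, -0.001]]
wrist_force: [0.7, 0.0, -1.5]
gripper_width: 0.161
```

Call:
play_rows(
  commands=[
    {"fingers":1,"tx":0,"ty":0.0285,"tz":0.0273,"ax":-0.0345,"ay":0,"az":0},
    {"fingers":1,"tx":0,"ty":0.057,"tz":0.0546,"ax":-0.069,"ay":0,"az":0},
    {"fingers":1,"tx":0,"ty":0.0856,"tz":0.082,"ax":-0.1035,"ay":0,"az":0},
    {"fingers":1,"tx":0,"ty":0.114,"tz":0.109,"ax":-0.138,"ay":0,"az":0},
    {"fingers":1,"tx":0,"ty":0.1427,"tz":0.1365,"ax":-0.1726,"ay":0,"az":0},
  ],
)

```text
time_s: 8.17
tcp_pos: [0.5433, -0.0177, 0.2172]
ee_rot: [[-0.002, -0.934, 0.357], [0.0, 0.357, 0.934], [-1.0, 0.002, -0.001]]
wrist_force: [0.9, 0.5, -2.4]
gripper_width: 0.155
```

Call:
play_rows(
  commands=[
    {"fingers":1,"tx":0,"ty":0.012,"tz":0.043,"ax":-0.0385,"ay":0,"az":0},
    {"fingers":1,"tx":0,"ty":0.024,"tz":0.087,"ax":-0.077,"ay":0,"az":0},
    {"fingers":1,"tx":0,"ty":0.035,"tz":0.13,"ax":-0.115,"ay":0,"az":0},
    {"fingers":1,"tx":0,"ty":0.045,"tz":0.165,"ax":-0.15,"ay":0,"az":0},
    {"fingers":1,"tx":0,"ty":0.052,"tz":0.1904,"ax":-0.1726,"ay":0,"az":0},
  ],
)

```text
time_s: 8.58
tcp_pos: [0.559, 0.1304, 0.217]
ee_rot: [[-0.002, -0.984, -0.177], [-0.0, -0.177, 0.984], [-1.0, 0.002, 0.0]]
wrist_force: [0.2, 0.2, -2.0]
gripper_width: 0.16
```

Call:
play_rows(
  commands=[
    {"fingers":1,"tx":0,"ty":0,"tz":0,"ax":0,"ay":0,"az":0},
    {"fingers":1,"tx":0,"ty":0,"tz":0,"ax":0,"ay":0,"az":0},
    {"fingers":1,"tx":0,"ty":0,"tz":0,"ax":0,"ay":0,"az":0},
  ],
)

```text
time_s: 8.83
tcp_pos: [0.559, 0.1276, 0.2174]
ee_rot: [[-0.002, -0.985, -0.17], [-0.001, -0.17, 0.985], [-1.0, 0.002, -0.0]]
wrist_force: [0.7, -0.6, -1.8]
gripper_width: 0.162
```

Run:
```python
from h import *
np.set_printoptions(precision=4,suppress=True)
s=r.sense(); print(s['gripper_width'],s['tcp_pos'],s['wrist_force'],s['ee_rot'],s['joints'])
R=np.array(s['ee_rot'])[:,2]; print('yaw',np.degrees(np.arctan2(R[1],R[0])))
p=viewer.capture('wrist'); a=p['image']
# predicted points for seat estimate
seat=np.array([.560,.1287]); 
for dy in (0,):
  t=np.radians(9.8); X=np.array([np.cos(t),np.sin(t)]); Y=np.array([-X[1],X[0]])
  fb=seat-.098*Y
  pts=[np.r_[fb+X*u+Y*v,z] for (u,v,z) in ((-.025,-.006,.164),(.025,-.006,.164),(-.0165,-.006,.138),(.0165,-.006,.138),(0,-.022,.096))]
  q=px(p,pts,s); print(q)
a=a.copy()
for u,v in q: cv2.circle(a,(int(round(u)),int(round(v))),2,(255,0,0),1)
a=cv2.resize(a[0:230,170:390],None,fx=2.6,fy=2.6,interpolation=2); save('w6',a); print(a.shape)
```

```text
0.16223561397355873 [0.559  0.1276 0.2174] [ 0.7292 -0.6414 -1.8486] [[-0.0021 -0.9855 -0.1698]
 [-0.0008 -0.1698  0.9855]
 [-1.      0.0022 -0.0005]] [ 29.0326  16.9487  -6.5712  -0.0174 -66.607  -19.2482]
yaw 99.77742014798584
[[319.1324  60.43  ]
 [233.421   60.3424]
 [301.7689  65.4095]
 [251.2912  65.3608]
 [276.7933  48.6379]]
(598, 572, 3)
```

View pics/w6.png

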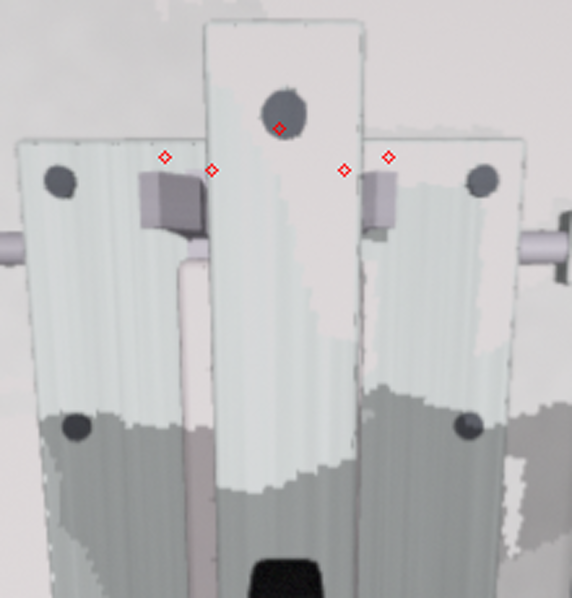

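The wrist view compares the bar directly with the platform. The bar is at crop column 285 and the platform and forks centre at 271, so the bar must go about 4 mm in seat +x. The fork rows (172 against 157 predicted) call for about 5 mm in +y. I'll correct both and lower in small steps.

Call:
play_rows(
  commands=[
    {"fingers":1,"tx":0,"ty":-0.0053,"tz":0.0067,"ax":0,"ay":0,"az":0},
    {"fingers":1,"tx":0.012,"ty":-0.0053,"tz":0.0067,"ax":0,"ay":0,"az":0},
    {"fingers":1,"tx":0.025,"ty":-0.0053,"tz":0.0067,"ax":0,"ay":0,"az":0},
    {"fingers":1,"tx":0.035,"ty":-0.0053,"tz":0.0067,"ax":0,"ay":0,"az":0},
    {"fingers":1,"tx":0.035,"ty":-0.0053,"tz":0.0067,"ax":0,"ay":0,"az":0},
  ],
)

```text
time_s: 9.3
tcp_pos: [0.5612, 0.1329, 0.1891]
ee_rot: [[-0.005, -0.985, -0.17], [-0.002, -0.17, 0.985], [-1.0, 0.006, -0.001]]
wrist_force: [-0.5, 0.8, -1.5]
gripper_width: 0.158
```

Call:
play_rows(
  commands=[
    {"fingers":1,"tx":0,"ty":0,"tz":0,"ax":0,"ay":0,"az":0},
    {"fingers":1,"tx":0,"ty":0,"tz":0,"ax":0,"ay":0,"az":0},
  ],
)

```text
time_s: 9.47
tcp_pos: [0.563, 0.1337, 0.1921]
ee_rot: [[0.0, -0.985, -0.171], [-0.0, -0.171, 0.985], [-1.0, -0.0, -0.0]]
wrist_force: [0.6, -0.7, -1.5]
gripper_width: 0.157
```

Run:
```python
from h import *
np.set_printoptions(precision=4,suppress=True)
s=r.sense(); print(s['gripper_width'],s['tcp_pos'],s['wrist_force'])
p=viewer.capture('wrist'); g=p['image'].astype(int)
save('w7',cv2.resize(p['image'][0:200,170:390],None,fx=3,fy=3,interpolation=2))
```

```text
0.15682645863454617 [0.563  0.1337 0.1921] [ 0.5808 -0.7369 -1.5235]
```

View pics/w7.png

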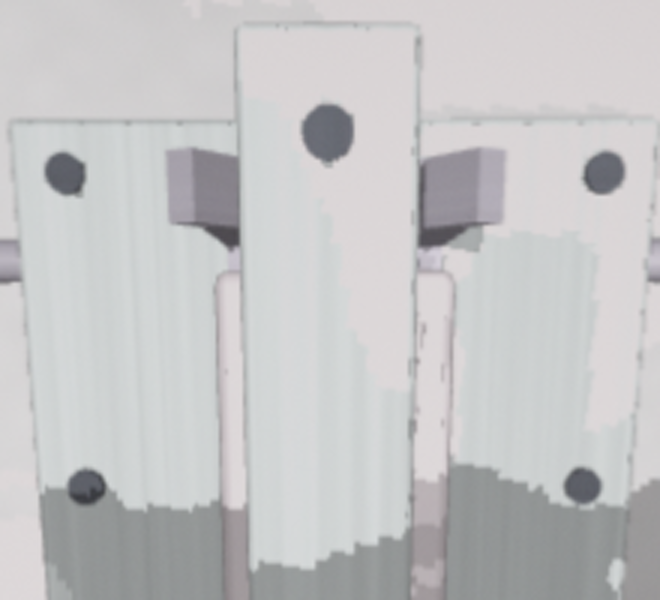

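Wrist view: fork centre is column 335, bar centre 329, platform screws 334.5, so 1.4 mm back the other way; the yaw is right. Lowering now.

Call:
play_rows(
  commands=[
    {"fingers":1,"tx":0.005,"ty":0.0018,"tz":0,"ax":0,"ay":0,"az":0},
    {"fingers":1,"tx":0.013,"ty":0.0018,"tz":0,"ax":0,"ay":0,"az":0},
    {"fingers":1,"tx":0.022,"ty":0.0018,"tz":0,"ax":0,"ay":0,"az":0},
    {"fingers":1,"tx":0.03,"ty":0.0018,"tz":0,"ax":0,"ay":0,"az":0},
    {"fingers":1,"tx":0.035,"ty":0.0018,"tz":0,"ax":0,"ay":0,"az":0},
  ],
)

```text
time_s: 9.93
tcp_pos: [0.5609, 0.1334, 0.1645]
ee_rot: [[-0.002, -0.985, -0.171], [-0.001, -0.171, 0.985], [-1.0, 0.002, -0.0]]
wrist_force: [-1.1, 0.4, -1.8]
gripper_width: 0.157
```

Call:
play_rows(
  commands=[
    {"fingers":1,"tx":0,"ty":0,"tz":0,"ax":0,"ay":0,"az":0},
    {"fingers":1,"tx":0.003,"ty":0,"tz":0,"ax":0,"ay":0,"az":0},
    {"fingers":1,"tx":0.006,"ty":0,"tz":0,"ax":0,"ay":0,"az":0},
    {"fingers":1,"tx":0.009,"ty":0,"tz":0,"ax":0,"ay":0,"az":0},
    {"fingers":1,"tx":0.009,"ty":0,"tz":0,"ax":0,"ay":0,"az":0},
  ],
)

```text
time_s: 10.35
tcp_pos: [0.5613, 0.1335, 0.1587]
ee_rot: [[-0.001, -0.985, -0.171], [-0.0, -0.171, 0.985], [-1.0, 0.001, -0.0]]
wrist_force: [0.4, 0.6, -1.8]
gripper_width: 0.157
```

Call:
play_rows(
  commands=[
    {"fingers":1,"tx":0.0,"ty":0,"tz":0,"ax":0,"ay":0,"az":0},
    {"fingers":1,"tx":0.001,"ty":0,"tz":0,"ax":0,"ay":0,"az":0},
    {"fingers":1,"tx":0.002,"ty":0,"tz":0,"ax":0,"ay":0,"az":0},
    {"fingers":1,"tx":0.003,"ty":0,"tz":0,"ax":0,"ay":0,"az":0},
    {"fingers":1,"tx":0.003,"ty":0,"tz":0,"ax":0,"ay":0,"az":0},
  ],
)

```text
time_s: 10.77
tcp_pos: [0.5614, 0.1335, 0.1567]
ee_rot: [[-0.0, -0.985, -0.171], [-0.0, -0.171, 0.985], [-1.0, 0.0, -0.0]]
wrist_force: [-0.7, 0.4, -1.0]
gripper_width: 0.159
```

Call:
play_rows(
  commands=[
    {"fingers":1,"tx":0.001,"ty":0,"tz":0,"ax":0,"ay":0,"az":0},
    {"fingers":1,"tx":0.002,"ty":0,"tz":0,"ax":0,"ay":0,"az":0},
    {"fingers":1,"tx":0.0025,"ty":0,"tz":0,"ax":0,"ay":0,"az":0},
    {"fingers":1,"tx":0.0025,"ty":0,"tz":0,"ax":0,"ay":0,"az":0},
    {"fingers":1,"tx":0.0025,"ty":0,"tz":0,"ax":0,"ay":0,"az":0},
  ],
)

```text
time_s: 11.18
tcp_pos: [0.5615, 0.1336, 0.155]
ee_rot: [[-0.0, -0.985, -0.171], [-0.0, -0.171, 0.985], [-1.0, 0.0, -0.0]]
wrist_force: [0.3, 1.6, -1.9]
gripper_width: 0.158
```

Call:
play_rows(
  commands=[
    {"fingers":1,"tx":0.0007,"ty":0,"tz":0,"ax":0,"ay":0,"az":0},
    {"fingers":1,"tx":0.0014,"ty":0,"tz":0,"ax":0,"ay":0,"az":0},
    {"fingers":1,"tx":0.0014,"ty":0,"tz":0,"ax":0,"ay":0,"az":0},
    {"fingers":1,"tx":0.0014,"ty":0,"tz":0,"ax":0,"ay":0,"az":0},
  ],
)

```text
time_s: 11.52
tcp_pos: [0.5615, 0.1336, 0.1539]
ee_rot: [[-0.0, -0.985, -0.171], [0.0, -0.171, 0.985], [-1.0, 0.0, 0.0]]
wrist_force: [-0.2, 0.2, -2.4]
gripper_width: 0.155
```

Call:
play_rows(
  commands=[
    {"fingers":1,"tx":0.0007,"ty":0,"tz":0,"ax":0,"ay":0,"az":0},
    {"fingers":1,"tx":0.0014,"ty":0,"tz":0,"ax":0,"ay":0,"az":0},
    {"fingers":1,"tx":0.0014,"ty":0,"tz":0,"ax":0,"ay":0,"az":0},
    {"fingers":1,"tx":0.0014,"ty":0,"tz":0,"ax":0,"ay":0,"az":0},
  ],
)

```text
time_s: 11.85
tcp_pos: [0.562, 0.1336, 0.1539]
ee_rot: [[0.002, -0.985, -0.171], [0.0, -0.171, 0.985], [-1.0, -0.002, -0.0]]
wrist_force: [-1.6, 0.1, 4.0]
gripper_width: 0.157
```

Call:
play_rows(
  commands=[
    {"fingers":1,"tx":0.0007,"ty":0,"tz":0,"ax":0,"ay":0,"az":0},
    {"fingers":1,"tx":0.0007,"ty":0,"tz":0,"ax":0,"ay":0,"az":0},
    {"fingers":1,"tx":0.0007,"ty":0,"tz":0,"ax":0,"ay":0,"az":0},
  ],
)

```text
time_s: 12.1
tcp_pos: [0.5622, 0.1337, 0.1538]
ee_rot: [[0.002, -0.985, -0.171], [0.0, -0.171, 0.985], [-1.0, -0.002, -0.0]]
wrist_force: [-2.1, 0.1, 6.7]
gripper_width: 0.162
```

Contact came at TCP z 0.1538, exactly the seated height. I'll relax the push and release.

Call:
play_rows(
  commands=[
    {"fingers":1,"tx":-0.0015,"ty":0,"tz":0,"ax":0,"ay":0,"az":0},
    {"fingers":1,"tx":-0.0015,"ty":0,"tz":0,"ax":0,"ay":0,"az":0},
    {"fingers":0.6,"tx":-0.0015,"ty":0,"tz":0,"ax":0,"ay":0,"az":0},
    {"fingers":0.4,"tx":-0.0015,"ty":0,"tz":0,"ax":0,"ay":0,"az":0},
    {"fingers":0.0,"tx":-0.0015,"ty":0,"tz":0,"ax":0,"ay":0,"az":0},
  ],
)

```text
time_s: 12.52
tcp_pos: [0.5612, 0.1335, 0.1528]
ee_rot: [[-0.001, -0.985, -0.171], [-0.0, -0.171, 0.985], [-1.0, 0.001, -0.0]]
wrist_force: [-0.1, 0.5, -0.1]
gripper_width: 0.274
```

Call:
play_rows(
  commands=[
    {"fingers":-0.15,"tx":0,"ty":0,"tz":0,"ax":0,"ay":0,"az":0},
    {"fingers":-0.15,"tx":0,"ty":0,"tz":0,"ax":0,"ay":0,"az":0},
    {"fingers":-0.15,"tx":0,"ty":0,"tz":0,"ax":0,"ay":0,"az":0},
    {"fingers":-0.15,"tx":0,"ty":0,"tz":0,"ax":0,"ay":0,"az":0},
    {"fingers":-0.15,"tx":0,"ty":0,"tz":0,"ax":0,"ay":0,"az":0},
  ],
)

```text
time_s: 12.93
tcp_pos: [0.5615, 0.1336, 0.1534]
ee_rot: [[-0.0, -0.985, -0.171], [-0.0, -0.171, 0.985], [-1.0, 0.0, -0.0]]
wrist_force: [0.6, 1.1, 0.1]
gripper_width: 0.562
```

Call:
play_rows(
  commands=[
    {"fingers":-0.15,"tx":-0.03,"ty":0,"tz":0,"ax":0,"ay":0,"az":0},
    {"fingers":-0.15,"tx":-0.06,"ty":0,"tz":0,"ax":0,"ay":0,"az":0},
    {"fingers":-0.15,"tx":-0.09,"ty":0,"tz":0,"ax":0,"ay":0,"az":0},
    {"fingers":-0.15,"tx":-0.09,"ty":0,"tz":0,"ax":0,"ay":0,"az":0},
    {"fingers":-0.15,"tx":-0.09,"ty":0,"tz":0,"ax":0,"ay":0,"az":0},
  ],
)

```text
time_s: 13.35
tcp_pos: [0.5622, 0.1339, 0.2225]
ee_rot: [[0.003, -0.985, -0.171], [0.002, -0.171, 0.985], [-1.0, -0.003, 0.001]]
wrist_force: [-0.4, -0.2, -0.2]
gripper_width: 0.574
```

Run:
```python
from h import *
np.set_printoptions(precision=4,suppress=True)
s=r.sense(); print(s['gripper_width'],s['tcp_pos'],s['wrist_force'],s['time_s'])
p=viewer.capture('wrist'); save('w8',p['image'])
t=viewer.capture('top')
for n in ('bar','plunger_knob'):
  for q in spotter.silhouettes(n,p):
    ys,xs=np.nonzero(q['region']); print(n,q['score'],q['uv'],cv2.minAreaRect(np.c_[xs,ys].astype(np.float32)))
X=np.array([.985,.171]);Y=np.array([-.171,.985]); seat=s['tcp_pos'][:2]
print('exp bar: handle top edges, end corners', px(p,[np.r_[seat+X*a+Y*b,z] for a,b,z in ((0,-.025,.174),(0,.025,.174),(-.014,-.12,.148),(.014,-.12,.148))],s))
g=p['image']; 
for v in (60,100,140,180): 
    print(v,''.join('#' if x<70 else ('+' if x<150 else '.') for x in g[v,200:360].min(1)))
# knob in top picture
a=t['image'][180:225,140:190]; m=(a.max(2)<60).astype(np.uint8); n,l,st,c=cv2.connectedComponentsWithStats(m)
for i in range(1,n): 
  if st[i,4]>20: print('dark',c[i]+[140,180],st[i],w(t,[c[i]+[140,180]],.168))
```

```text
0.5736549744670428 [0.5622 0.1339 0.2225] [-0.4084 -0.156  -0.1678] 13.35
bar 0.59 [281.7, 168.9] ((282.30908203125, 196.64675903320312), (320.17822265625, 44.66416549682617), 88.83085632324219)
exp bar: handle top edges, end corners [[278.7514 192.6927]
 [278.766  264.8631]
 [301.3008  35.0699]
 [256.5567  35.0682]]
60 ++++++................................++++++++++++++++....................++++++++++++.................+.+++++++++++++++...................................+++++
100 ................................................................................................................................................................
140 ................................................................................................................................................................
180 +..+++++++++++++++++++++++++++++++++++++++++++++++...........+++++++++........++++++.++++++..+++++++++.........++++++++++++++++++++++++++++++++++++++++++++++..+
dark [161.7833 203.5333] [17 18 12 10 60] [[0.5262 0.2958 0.168 ]]
```

Bar released without moving: its end is at wrist row 36.5 against 35 expected. Next, above the knob, keeping the same orientation so the jaws open across the bar's line.

Call:
play_rows(
  commands=[
    {"fingers":-0.15,"tx":0,"ty":0,"tz":0.04,"ax":0,"ay":0,"az":0},
    {"fingers":-0.15,"tx":0,"ty":0,"tz":0.09,"ax":0,"ay":0,"az":0},
    {"fingers":-0.15,"tx":0,"ty":0,"tz":0.14,"ax":0,"ay":0,"az":0},
    {"fingers":-0.15,"tx":0,"ty":0,"tz":0.185,"ax":0,"ay":0,"az":0},
    {"fingers":-0.15,"tx":0,"ty":0,"tz":0.2185,"ax":0,"ay":0,"az":0},
  ],
)

```text
time_s: 13.97
tcp_pos: [0.5326, 0.2972, 0.2198]
ee_rot: [[-0.001, -0.985, -0.172], [-0.001, -0.172, 0.985], [-1.0, 0.002, -0.001]]
wrist_force: [0.4, -0.0, -1.2]
gripper_width: 0.575
```

Call:
play_rows(
  commands=[
    {"fingers":-0.15,"tx":0,"ty":0,"tz":0,"ax":0,"ay":0,"az":0},
    {"fingers":-0.15,"tx":0,"ty":0,"tz":0,"ax":0,"ay":0,"az":0},
    {"fingers":-0.15,"tx":0,"ty":0,"tz":0,"ax":0,"ay":0,"az":0},
    {"fingers":-0.15,"tx":0,"ty":0,"tz":0,"ax":0,"ay":0,"az":0},
  ],
)

```text
time_s: 14.3
tcp_pos: [0.5335, 0.294, 0.2205]
ee_rot: [[-0.001, -0.985, -0.17], [-0.001, -0.17, 0.985], [-1.0, 0.001, -0.001]]
wrist_force: [0.3, 0.7, -0.7]
gripper_width: 0.575
```

Run:
```python
from h import *
np.set_printoptions(precision=4,suppress=True)
s=r.sense(); print(s['gripper_width'],s['tcp_pos'],s['wrist_force'],s['time_s'])
p=viewer.capture('wrist')
for n in ('plunger_knob','bar'):
  for q in spotter.silhouettes(n,p):
    ys,xs=np.nonzero(q['region']); print(n,q['score'],q['uv'],xs.min(),xs.max(),ys.min(),ys.max())
X=np.array([.985,.171]);Y=np.array([-.171,.985]); k=s['tcp_pos'][:2]
e=px(p,[np.r_[k+X*.015*np.cos(a)+Y*.015*np.sin(a),.173] for a in np.arange(8)*np.pi/4],s); print(e)
a=p['image'].copy()
for u,v in e: cv2.circle(a,(int(round(u)),int(round(v))),1,(255,0,0),-1)
save('w9',cv2.resize(a[20:320,130:430],None,fx=2,fy=2,interpolation=2))
```

```text
0.574765905791924 [0.5335 0.294  0.2205] [ 0.2591  0.7002 -0.7062] 14.3
plunger_knob 0.75 [278.8, 223.0] 258 300 202 250
bar 0.55 [278.9, 76.6] 256 301 0 160
[[255.4207 230.5609]
 [262.3914 245.7188]
 [278.4659 251.8695]
 [294.5191 245.6825]
 [301.4408 230.5119]
 [294.8904 214.9605]
 [278.3991 208.4125]
 [261.9256 214.9932]]
```

View pics/w9.png

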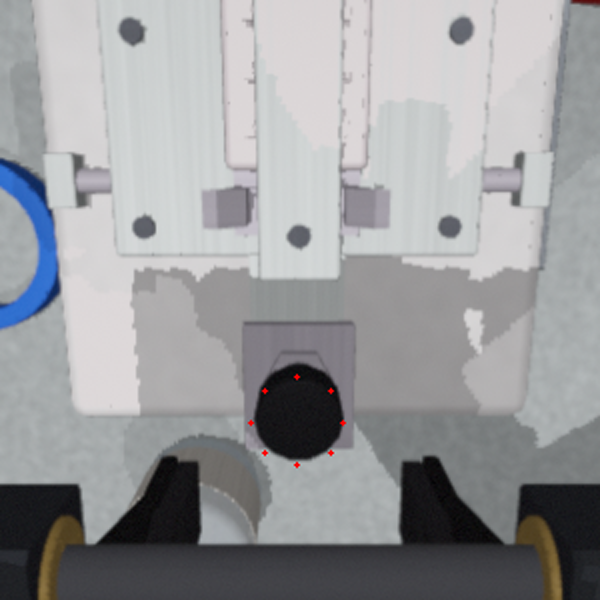

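Wrist view: the bar end lies between fork_a's uprights (crop 298,230). The knob head is at crop (299,412) against my prediction of (297,420), so 1.5 mm off along the bar. Descending over it.

Call:
play_rows(
  commands=[
    {"fingers":-0.15,"tx":0.03,"ty":0,"tz":-0.002,"ax":0,"ay":0,"az":0},
    {"fingers":-0.15,"tx":0.06,"ty":0,"tz":-0.002,"ax":0,"ay":0,"az":0},
    {"fingers":-0.15,"tx":0.085,"ty":0,"tz":-0.002,"ax":0,"ay":0,"az":0},
    {"fingers":-0.15,"tx":0.104,"ty":0,"tz":-0.002,"ax":0,"ay":0,"az":0},
    {"fingers":-0.15,"tx":0.104,"ty":0,"tz":-0.002,"ax":0,"ay":0,"az":0},
  ],
)

```text
time_s: 14.87
tcp_pos: [0.5321, 0.2915, 0.1396]
ee_rot: [[-0.006, -0.986, -0.169], [-0.004, -0.169, 0.986], [-1.0, 0.006, -0.003]]
wrist_force: [-0.5, -0.0, 0.2]
gripper_width: 0.574
```

Call:
play_rows(
  commands=[
    {"fingers":-0.15,"tx":0,"ty":0,"tz":0,"ax":0,"ay":0,"az":0},
    {"fingers":0.1,"tx":0,"ty":0,"tz":0,"ax":0,"ay":0,"az":0},
    {"fingers":0.4,"tx":0,"ty":0,"tz":0,"ax":0,"ay":0,"az":0},
    {"fingers":1,"tx":0,"ty":0,"tz":0,"ax":0,"ay":0,"az":0},
    {"fingers":1,"tx":0,"ty":0,"tz":0,"ax":0,"ay":0,"az":0},
  ],
)

```text
time_s: 15.28
tcp_pos: [0.5341, 0.2938, 0.144]
ee_rot: [[0.001, -0.985, -0.171], [0.001, -0.171, 0.985], [-1.0, -0.002, 0.001]]
wrist_force: [0.4, -0.4, 0.4]
gripper_width: 0.359
```

Call:
play_rows(
  commands=[
    {"fingers":1,"tx":0,"ty":0,"tz":0,"ax":0,"ay":0,"az":0},
    {"fingers":1,"tx":0,"ty":0,"tz":0,"ax":0,"ay":0,"az":0},
    {"fingers":1,"tx":0,"ty":0,"tz":0,"ax":0,"ay":0,"az":0},
    {"fingers":1,"tx":0,"ty":0,"tz":0,"ax":0,"ay":0,"az":0},
    {"fingers":1,"tx":0,"ty":0,"tz":0,"ax":0,"ay":0,"az":0},
  ],
)

```text
time_s: 15.7
tcp_pos: [0.5341, 0.2938, 0.1439]
ee_rot: [[0.001, -0.985, -0.171], [0.001, -0.171, 0.985], [-1.0, -0.001, 0.0]]
wrist_force: [-1.2, -0.2, 6.3]
gripper_width: 0.334
```

Width 29 mm, but the gripper feels a +6 N upward push, which suggests the pads sit on the head's rounded upper edge. I'll reopen, go 7 mm lower and close again.

Call:
play_rows(
  commands=[
    {"fingers":0,"tx":0,"ty":0,"tz":0,"ax":0,"ay":0,"az":0},
    {"fingers":0,"tx":0,"ty":0,"tz":0,"ax":0,"ay":0,"az":0},
    {"fingers":0,"tx":0.003,"ty":0,"tz":0,"ax":0,"ay":0,"az":0},
    {"fingers":0,"tx":0.006,"ty":0,"tz":0,"ax":0,"ay":0,"az":0},
    {"fingers":0,"tx":0.009,"ty":0,"tz":0,"ax":0,"ay":0,"az":0},
  ],
)

```text
time_s: 16.12
tcp_pos: [0.5336, 0.2933, 0.1354]
ee_rot: [[-0.001, -0.985, -0.171], [-0.001, -0.171, 0.985], [-1.0, 0.001, -0.0]]
wrist_force: [-0.1, -0.4, -0.1]
gripper_width: 0.492
```

Call:
play_rows(
  commands=[
    {"fingers":0,"tx":0,"ty":0,"tz":0,"ax":0,"ay":0,"az":0},
    {"fingers":0,"tx":0,"ty":0,"tz":0,"ax":0,"ay":0,"az":0},
    {"fingers":1,"tx":0,"ty":0,"tz":0,"ax":0,"ay":0,"az":0},
    {"fingers":1,"tx":0,"ty":0,"tz":0,"ax":0,"ay":0,"az":0},
    {"fingers":1,"tx":0,"ty":0,"tz":0,"ax":0,"ay":0,"az":0},
  ],
)

```text
time_s: 16.53
tcp_pos: [0.5339, 0.2936, 0.1363]
ee_rot: [[0.0, -0.985, -0.171], [0.0, -0.171, 0.985], [-1.0, -0.0, 0.0]]
wrist_force: [-0.8, -0.3, 0.7]
gripper_width: 0.35
```

Call:
play_rows(
  commands=[
    {"fingers":1,"tx":0,"ty":0,"tz":0,"ax":0,"ay":0,"az":0},
    {"fingers":1,"tx":0,"ty":0,"tz":0,"ax":0,"ay":0,"az":0},
    {"fingers":1,"tx":0,"ty":0,"tz":0,"ax":0,"ay":0,"az":0},
    {"fingers":1,"tx":0,"ty":0,"tz":0,"ax":0,"ay":0,"az":0},
  ],
)

```text
time_s: 16.87
tcp_pos: [0.534, 0.2936, 0.1363]
ee_rot: [[0.001, -0.985, -0.171], [0.0, -0.171, 0.985], [-1.0, -0.001, 0.0]]
wrist_force: [1.0, 0.7, 0.3]
gripper_width: 0.338
```

Force is now zero and the width 29.4 mm. I'll pull up slowly, 10 mm first.

Call:
play_rows(
  commands=[
    {"fingers":1,"tx":-0.003,"ty":0,"tz":0,"ax":0,"ay":0,"az":0},
    {"fingers":1,"tx":-0.006,"ty":0,"tz":0,"ax":0,"ay":0,"az":0},
    {"fingers":1,"tx":-0.009,"ty":0,"tz":0,"ax":0,"ay":0,"az":0},
    {"fingers":1,"tx":-0.012,"ty":0,"tz":0,"ax":0,"ay":0,"az":0},
    {"fingers":1,"tx":-0.0135,"ty":0,"tz":0,"ax":0,"ay":0,"az":0},
  ],
)

```text
time_s: 17.28
tcp_pos: [0.5339, 0.2936, 0.1449]
ee_rot: [[-0.001, -0.985, -0.17], [0.0, -0.17, 0.985], [-1.0, 0.001, 0.0]]
wrist_force: [5.6, 1.2, -11.5]
gripper_width: 0.333
```

Call:
play_rows(
  commands=[
    {"fingers":1,"tx":0,"ty":0,"tz":0,"ax":0,"ay":0,"az":0},
    {"fingers":1,"tx":-0.0014,"ty":0,"tz":0,"ax":0,"ay":0,"az":0},
    {"fingers":1,"tx":-0.0028,"ty":0,"tz":0,"ax":0,"ay":0,"az":0},
    {"fingers":1,"tx":-0.0042,"ty":0,"tz":0,"ax":0,"ay":0,"az":0},
    {"fingers":1,"tx":-0.0042,"ty":0,"tz":0,"ax":0,"ay":0,"az":0},
  ],
)

```text
time_s: 17.7
tcp_pos: [0.5338, 0.2936, 0.1475]
ee_rot: [[-0.001, -0.985, -0.17], [-0.0, -0.17, 0.985], [-1.0, 0.001, 0.0]]
wrist_force: [5.7, 1.0, -12.1]
gripper_width: 0.334
```

Spring force −12 N at 11.2 mm agrees with the spring data. The last few millimetres to the stop:

Call:
play_rows(
  commands=[
    {"fingers":1,"tx":-0.0013,"ty":0,"tz":0,"ax":0,"ay":0,"az":0},
    {"fingers":1,"tx":-0.0026,"ty":0,"tz":0,"ax":0,"ay":0,"az":0},
    {"fingers":1,"tx":-0.0037,"ty":0,"tz":0,"ax":0,"ay":0,"az":0},
    {"fingers":1,"tx":-0.0037,"ty":0,"tz":0,"ax":0,"ay":0,"az":0},
    {"fingers":1,"tx":-0.0037,"ty":0,"tz":0,"ax":0,"ay":0,"az":0},
  ],
)

```text
time_s: 18.12
tcp_pos: [0.5338, 0.2936, 0.1498]
ee_rot: [[-0.001, -0.985, -0.17], [-0.0, -0.17, 0.985], [-1.0, 0.001, 0.0]]
wrist_force: [6.9, 2.2, -12.4]
gripper_width: 0.338
```

Call:
play_rows(
  commands=[
    {"fingers":1,"tx":-0.0007,"ty":0,"tz":0,"ax":0,"ay":0,"az":0},
    {"fingers":1,"tx":-0.0007,"ty":0,"tz":0,"ax":0,"ay":0,"az":0},
    {"fingers":1,"tx":-0.0007,"ty":0,"tz":0,"ax":0,"ay":0,"az":0},
    {"fingers":1,"tx":-0.0007,"ty":0,"tz":0,"ax":0,"ay":0,"az":0},
    {"fingers":1,"tx":-0.0007,"ty":0,"tz":0,"ax":0,"ay":0,"az":0},
  ],
)

```text
time_s: 18.53
tcp_pos: [0.5338, 0.2936, 0.1502]
ee_rot: [[-0.001, -0.985, -0.17], [-0.0, -0.17, 0.985], [-1.0, 0.001, -0.0]]
wrist_force: [6.9, 2.1, -12.9]
gripper_width: 0.338
```

Call:
play_rows(
  commands=[
    {"fingers":1,"tx":-0.001,"ty":0,"tz":0,"ax":0,"ay":0,"az":0},
    {"fingers":1,"tx":-0.0018,"ty":0,"tz":0,"ax":0,"ay":0,"az":0},
    {"fingers":1,"tx":-0.0018,"ty":0,"tz":0,"ax":0,"ay":0,"az":0},
    {"fingers":1,"tx":-0.0018,"ty":0,"tz":0,"ax":0,"ay":0,"az":0},
    {"fingers":1,"tx":-0.0018,"ty":0,"tz":0,"ax":0,"ay":0,"az":0},
  ],
)

```text
time_s: 18.95
tcp_pos: [0.5338, 0.2936, 0.1505]
ee_rot: [[-0.002, -0.986, -0.17], [-0.0, -0.17, 0.986], [-1.0, 0.002, -0.0]]
wrist_force: [8.6, 1.7, -17.3]
gripper_width: 0.333
```

Run:
```python
from h import *
np.set_printoptions(precision=4,suppress=True)
s=r.sense(); print(s['gripper_width'],s['tcp_pos'],s['wrist_force'],s['time_s'])
p=viewer.capture('top'); save('tz',p['image'])
for n in ('bar','marker','tip_box','red_rack','dish'):
  print(n,[(np.round(q['uv']),round(q['score'],2)) for q in spotter.find_in(n,p)])
print('seat handle px',px(p,[[.5615,.1336,.174]]))
a=p['image'][180:210,185:260]; m=(a.max(2)<60).astype(np.uint8); n,l,st,c=cv2.connectedComponentsWithStats(m)
print([(c[i]+[185,180],st[i]) for i in range(1,n) if st[i,4]>10])
```

```text
0.3327315024283739 [0.5338 0.2936 0.1505] [  8.5881   1.7141 -17.2893] 18.95
bar [(array([222., 195.]), 0.93), (array([364., 299.]), 0.76), (array([350., 221.]), 0.69)]
marker [(array([351., 224.]), 0.7)]
tip_box [(array([406., 216.]), 0.81)]
red_rack [(array([248., 250.]), 0.55)]
dish [(array([334., 149.]), 0.62), (array([222., 199.]), 0.31)]
seat handle px [[220.5357 192.0873]]
[(array([221.3378, 192.8514]), array([28, 10, 17,  7, 74], dtype=int32))]
```

The force jumped to 17 N with almost no motion, so the plunger is at its stop. I'll hold and check it stays steady.

Call:
play_rows(
  commands=[
    {"fingers":1,"tx":0,"ty":0,"tz":0,"ax":0,"ay":0,"az":0},
    {"fingers":1,"tx":0,"ty":0,"tz":0,"ax":0,"ay":0,"az":0},
    {"fingers":1,"tx":0,"ty":0,"tz":0,"ax":0,"ay":0,"az":0},
    {"fingers":1,"tx":0,"ty":0,"tz":0,"ax":0,"ay":0,"az":0},
    {"fingers":1,"tx":0,"ty":0,"tz":0,"ax":0,"ay":0,"az":0},
  ],
)

```text
time_s: 19.67
tcp_pos: [0.5337, 0.2936, 0.1505]
ee_rot: [[-0.002, -0.986, -0.17], [-0.0, -0.17, 0.986], [-1.0, 0.002, -0.0]]
wrist_force: [9.4, 2.1, -16.8]
gripper_width: 0.336
```

Call:
play_rows(
  commands=[
    {"fingers":1,"tx":0,"ty":0,"tz":0,"ax":0,"ay":0,"az":0},
    {"fingers":1,"tx":0,"ty":0,"tz":0,"ax":0,"ay":0,"az":0},
    {"fingers":1,"tx":0,"ty":0,"tz":0,"ax":0,"ay":0,"az":0},
    {"fingers":1,"tx":0,"ty":0,"tz":0,"ax":0,"ay":0,"az":0},
    {"fingers":1,"tx":0,"ty":0,"tz":0,"ax":0,"ay":0,"az":0},
  ],
)

```text
time_s: 20.08
tcp_pos: [0.5338, 0.2936, 0.1505]
ee_rot: [[-0.002, -0.986, -0.17], [-0.0, -0.17, 0.986], [-1.0, 0.002, -0.0]]
wrist_force: [7.7, 2.0, -17.2]
gripper_width: 0.335
```

Steady.

```bash
python3 -c "
from station import job; print(job.finish_job())"
```

```text
the job is handed in; nothing more can be done
None
```

The large bar is in both forks and released. The arm is holding the lock plunger up at its stop, and I handed the job in at about 20 s of the 54 s. No verdict was reported.

**Bar:** It touched down at tool height 0.1538 m, exactly the seated height. After release, the wrist picture showed it between the near fork's uprights. A last top view put the handle within about 1 px (5 mm or less) of the expected spot.

**Plunger:** The tool rose 14.2 mm, and the pull jumped from 13 N to 17 N with almost no further motion, which I took as the stop. It then stayed steady for about 1 s with the jaws 29 mm apart on the knob.

**What disagreed:**
- **Fingertips:** They looked roughly level with the reported TCP instead of 19 mm ahead of it. My first grasp closed above the handle without moving the bar, and I mended it by going lower.
- **First knob grip:** It sat too high on the head, so I redid it 7 mm lower.
- **Sideways load:** There are about 8 N sideways on the held knob.
- **Spring force:** It read about 1 N under the stated curve just before the stop.

**Bystanders:** The pen, tip box, red rack and dish were still within about 3 px of their starting places, which is as close as the network repeats. I did not re-measure the beaker, tape roll or reagent bottle, but the arm never came near them except passing above the bottle's height.

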